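# Set the locking air regulator to the green band

## Task

Set the air regulator on the bench: pull its black knob up to unlock it, turn it clockwise (seen from above) until the gauge's red needle points into the green band, then push the knob fully back down so that it locks there, and let go. The lock only drops in at notches, so feel for the one inside the green band and never force the knob: neither turn it while locked, nor heave it against its upper stop, nor press it hard onto the teeth between the notches. Leave everything else on the bench where it lies.

Things in the scene. Friction and masses are not known exactly. Their poses are not given: they have to be found in the camera images.
- regulator: air regulator with its gauge, bolted to a dark steel base plate (120 x 250 x 10 mm, reaching from y = -63 to +187 mm in this frame). Origin: on the bench under the knob's upright axis, z up. The regulator's blue body (up to 68 mm across) stands at the origin up to z = 98 mm, the round black gauge (98 mm across, face up, glass dome, top at z = 83 mm) at y = +122 mm.
- knob_axis (a point): point fixed on the knob's axis, z up, 118 mm above the bench: mid-height of the black knob while it is home (it does not move with the knob). The knob is an upright fluted cylinder 56 mm across and 36 mm high, its underside at z = 100 mm and top at z = 136 mm when home; it can be gripped at any yaw.
- knob_lift (a joint): how far the knob is pulled up: 0 = home (starts here), 0.010 m = upper stop. About 5 N drag up or down (friction; it stays where it is left). Below 6 mm the lock is engaged; from 7 mm up the knob turns freely. Pushed down with its key over a tooth it stops hard at 6 mm; over a notch it goes on down to 0.
- lock_ring (a point): top of the orange toothed ring under the knob, on the axis; a key inside the knob locks between its teeth. The starting notch is wide (up to 0.41 rad of play); the others, over the rest of the turn, are 0.52 rad apart centre to centre and each lets the key in over only about 0.07 rad of knob angle. Where they lie differs each time and cannot be seen. Teeth and stop bear 25 N.
- needle (a joint): angle of the gauge's red needle, rad: 0 at the start (resting position), growing clockwise seen from above. It turns one to one, the same way, with the knob. Needle 38 mm from pivot to tip. The knob turns from 0 to 2.0 rad with about 0.06 N m drag.
- band (a joint): angle of the middle of the green band on the gauge, rad, same zero and direction as the needle (0.88 to 1.14, fixed during the run). The band reaches 0.37 rad to either side, so at least one notch always lies inside it.
- needle_tip (a point): point on the red needle, 32 mm from its pivot.
- band_mid (a point): middle of the green band, 32 mm from the needle's pivot.
- spanner: steel adjustable spanner lying flat, 175 mm long, 12 mm high, near the regulator; leave alone. Origin: underside near the middle, x along it.
- bezel: black plastic speedometer bezel ring, 88 mm across, 14 mm high, lying near the regulator; leave alone. Origin: centre of underside.
- shoe_a: steel brake shoe with black lining, curved, about 95 x 35 x 25 mm, near the regulator; leave alone.
- shoe_b: the other, like brake shoe, to the left; leave alone.
- parts_box: yellow plastic parts box with closed latch lid, 114 x 164 x 50 mm, to the right; leave alone.
- oil_bottle: red plastic oil bottle, 56 mm across, 150 mm high, to the left; leave alone.

How it is judged:
By the outcome, as a careful person would: the job done as asked, in the order asked, and still so for the second after the job is handed in, with the robot touching nothing.
It also fails if it takes over 72 s, if anything falls off the work surface, if the arm or the gripper's body presses on something with over 40 N, if the wrist force passes 120 N, or if a joint passes its speed limit or range.

## Robot

A 6-joint arm with a two-finger parallel gripper is mounted at the origin on the work surface. World frame = base frame: x ahead of the robot, y to its left, z up, the work surface at z = 0. Lengths are in m, angles in rad, forces in N, time in s.
With the tool pointing down it reaches from about 0.425 to 0.925 m from the base axis. Payload 12.5 kg.
Tool frame: the origin (TCP) lies on the centre line of the jaws, within the pads' length; the fingertips stand ctrl.tip_reach ahead of it and the grasp point (between the pads) lies 2 mm behind it (ctrl.tip_reach is the distance from the TCP to the fingertips, in m); z points along the fingers, y is the direction in which the jaws open and shut (so a half turn about z gives the same grasp; the last joint's range is limited). The gripper opens to 85 mm and grips with 20 to 120 N. Pads are 22 mm wide; open, the fingers measure 114 mm over their backs; the gripper's body (76 mm by 85 mm) begins 54 mm behind the grasp point. The pads swing forward as they close: fully open they stand 13 mm farther back than shut.
Start: joints at [-1.406, 0.491, 1.559, -0, 1.092, -0.106], TCP at [0.167, -0.602, 0.248] pointing down, gripper open.
Joint ranges: [-3.1, 3.1], [-0.84, 2.19], [0.05, 2.79], [-1.13, 4.28], [0.06, 2.93], [-2.69, 2.69]. Speed limits (rad/s): [2.22, 2.22, 2.79, 3.14, 3.14, 3.14].

## Interface

Orientations are given as a unit quaternion [x, y, z, w].
In Python, from rig import ctrl gives the robot as it stands.
- The arm moves only by the tool move_arm, never from a script. Its argument "series" is a list of rows, each an object with "fingers": the finger opening in mm, from 0 to 85.4; "translation": the shift along the tool's x, y, z in mm, a list of three; "spin": the turn about the tool's z in degrees. In form: [{"fingers": fingers, "translation": [dx, dy, dz], "spin": spin}, ...]. A call has 1 to 10 rows; each row is the pose to reach, as a shift and turn from the pose commanded when the call began, along the tool's axes at that moment; what a row does not reach only later rows make up. A row lasts 1/12 s, in which the tool goes at most 41.7 mm and 7.16 degrees, less where a joint would pass 70% of its speed; a pose out of reach is approached as far as the arm can. A call with a gripper value outside its range is refused whole. The fingers move at their own pace and stop on an object; "grip_force" is the grip in N (left out, the last holds). Time passes only in rows, so rows that repeat a pose let the fingers close. It gives the time, the measured TCP pose, the force and the opening at its end, in the units of the state.
- ctrl.get_obs(): the state, without advancing time (a new reading comes with each control period).
- ctrl.camera(name): name is "scene" or "top" or "wrist"; returns the picture (400x640x3 uint8, blue, green, red); there is no depth.
- ctrl.calibration(name): a dict with "camera_matrix" (3x3 intrinsics, pixels), "dist" ([k1, k2, p1, p2, k3] as OpenCV has them; the pictures are not rectified), "extrinsics" (4x4, takes a point from world to camera coordinates); the wrist camera has in their place "mount" (4x4, takes a point from camera to tool coordinates, whose origin is the TCP and whose axes are the flange's). Camera axes: x right, y down, z forward; pixel columns grow to the right and rows downward; lengths in m; the calibration is good to about 2 mm. A picture is of the moment at which its call begins: read the wrist's pose just before it. calibration takes no time and is no camera call.
- ctrl.close_job(): hands the job in, once; it reports no verdict.
Trained networks look in the newest picture that a camera, given by its name, has taken for a name from the list of things; names that differ only in an ending like _2 or _b are one class to them, and where a whole thing is asked for, a point or a joint stands for the part that bears it (a point fixed in the world has none). Each returns a list of dicts, best first, with "conf" (0 to 1); they miss things now and then, are a little off and sometimes report something else, mostly with a low value. They report only what shows in the picture. A call takes as long as a camera call.
- ctrl.search_frame(camera, label): "centre" ([column, row] in pixels, amid what is visible of it).
- ctrl.regions_of(camera, label): "region" (400x640 bool, what is visible of it) and "centre" ([column, row] in pixels, amid what is visible of it).
- ctrl.place_of(camera, label): "centre" ([column, row] in pixels: a listed point, or the origin of a listed thing).
The state is a dict: "time_s": time; "joints": joint angles; "qvel": joint speeds; "joint_efforts": joint torques, N m; "ee_pos": TCP position; "tcp_rot": TCP orientation; "force": force on the tool from outside, world axes, zero at the start; "moment": the same for the moment, N m; "finger_gap": finger opening in m.
Only numpy, scipy, OpenCV 4.12 (cv2) and the standard library are available. Lean on these libraries where they do the work, as an engineer would, in place of code of your own. Each camera call takes 0.05 s, during which the arm holds its last target. There are 200 camera calls.

## Working session

There is one attempt and no reset: what is moved stays moved. The work goes in short steps, Python scripts to look and compute and a tool call to move; the robot and the scene stay as the last step left them, time stands still between calls to the robot, and variables do not carry over. Pictures are saved under pics/ and viewed, about 8 in all and at most 12, crops included, and the job is handed in when it is done.

Besides the shell and the picture viewer there is one more tool, called as name(argument=value, ...), one argument or row to a line, values as JSON. move_arm: Moves the arm, as the interface text tells. Its arguments: {"type":"object","properties":{"series":{"type":"array"},"grip_force":{"type":"number"}},"required":["series"]}

```bash
mkdir -p pics; ls; cat > h.py <<'E'
import numpy as np, cv2
from rig import ctrl
from scipy.spatial.transform import Rotation as R
def ray(cam,px,obs=None):
    c=ctrl.calibration(cam); K=np.array(c["camera_matrix"]); d=np.array(c["dist"])
    if cam=="wrist":
        o=obs; T=np.eye(4); T[:3,:3]=R.from_quat(o["tcp_rot"]).as_matrix(); T[:3,3]=o["ee_pos"]
        M=T@np.array(c["mount"])
    else: M=np.linalg.inv(np.array(c["extrinsics"]))
    u=cv2.undistortPoints(np.array([[px]],float),K,d)[0,0]
    v=M[:3,:3]@np.array([u[0],u[1],1]); return M[:3,3],v/np.linalg.norm(v)
def at_z(cam,px,z,obs=None):
    p,v=ray(cam,px,obs); return p+v*(z-p[2])/v[2]
E
python3 - <<'E'
from h import *
o=ctrl.get_obs(); print(o["ee_pos"],o["tcp_rot"],o["force"],ctrl.tip_reach,o["time_s"])
a=[ctrl.camera("top"),ctrl.camera("scene")]
cv2.imwrite("pics/a.png",a[0]); cv2.imwrite("pics/b.png",a[1])
for cam in ("top","scene"):
  for l,z in (("knob_axis",.118),("lock_ring",.1),("regulator",0),("needle_tip",.075),("band_mid",.075)):
    for r in ctrl.place_of(cam,l)[:2]: print(cam,l,r["conf"],r["centre"],at_z(cam,r["centre"],z).round(4))
E
```

```text
pics
[ 0.16718395 -0.60200619  0.24771602] [ 9.90845926e-01  1.34996434e-01 -2.02310867e-05 -5.60255158e-04] [-0.36563153 -0.48592068 -1.12979889] 0.017 0.0
top knob_axis 0.72 [316.7, 168.6] [0.5622 0.0538 0.118 ]
top lock_ring 0.85 [320.4, 169.1] [0.5631 0.0437 0.1   ]
top regulator 0.93 [321.3, 172.3] [0.5648 0.0422 0.    ]
scene knob_axis 0.76 [335.2, 213.7] [0.5763 0.0503 0.118 ]
scene lock_ring 0.69 [331.0, 215.0] [0.5591 0.0443 0.1   ]
scene regulator 0.94 [331.9, 240.0] [0.5686 0.0471 0.    ]
```

View pics/a.png

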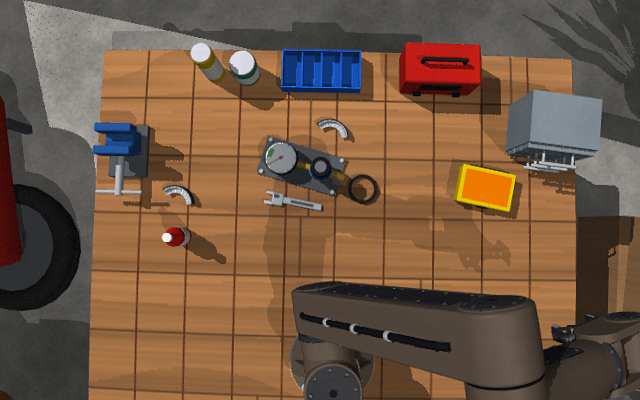

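View pics/b.png

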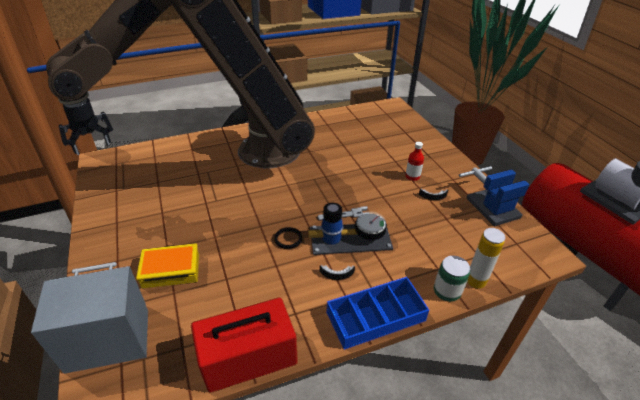

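```bash
python3 - <<'E'
from h import *
o=ctrl.get_obs(); Rm=R.from_quat(o["tcp_rot"]).as_matrix(); print(Rm.round(3))
print(np.array(ctrl.calibration("wrist")["mount"]).round(3)); print(ctrl.calibration("wrist")["camera_matrix"])
g=at_z("top",[281,157],.08); k=at_z("top",[320,167],.136); print("gauge",g,"knob",k)
d=g-k; print(np.degrees(np.arctan2(d[1],d[0])), np.hypot(*d[:2]))
print("tool shift to knob z .28", (Rm.T@(np.array([.563,.045,.28])-o["ee_pos"]))*1000)
E
```

```text
[[ 0.964  0.268 -0.   ]
 [ 0.268 -0.964 -0.   ]
 [-0.     0.    -1.   ]]
[[ 0.    -0.955 -0.297  0.077]
 [ 1.    -0.     0.001 -0.   ]
 [-0.001 -0.297  0.955 -0.126]
 [ 0.     0.     0.     1.   ]]
[[311.12769061   0.         322.46959097]
 [  0.         311.12769061 196.77201882]
 [  0.           0.           1.        ]]
gauge [0.59836304 0.15865092 0.08      ] knob [0.56475129 0.04438205 0.136     ]
73.60895225152379 0.11910972102177789
tool shift to knob z .28 [ 554.52427953 -517.72576732  -31.70916456]
```

move_arm(
  series=[
    {"fingers":85,"translation":[100,-93,-40],"spin":-7},
    {"fingers":85,"translation":[200,-186,-40],"spin":-14},
    {"fingers":85,"translation":[300,-280,-40],"spin":-21},
    {"fingers":85,"translation":[400,-373,-40],"spin":-28},
    {"fingers":85,"translation":[555,-518,-40],"spin":-35},
    {"fingers":85,"translation":[555,-518,-40],"spin":-42},
    {"fingers":85,"translation":[555,-518,-40],"spin":-49},
    {"fingers":85,"translation":[555,-518,-40],"spin":-56},
    {"fingers":85,"translation":[555,-518,-40],"spin":-63},
    {"fingers":85,"translation":[555,-518,-40],"spin":-70},
  ],
)

```text
time_s: 1.43
ee_pos: [0.3842, -0.2469, 0.278]
tcp_rot: [0.732, 0.681, 0.0, 0.0]
force: [1.3, -0.2, -0.4]
finger_gap: 0.085
```

```bash
cat >> h.py <<'E'
def need(p,yaw):
    o=ctrl.get_obs(); Rm=R.from_quat(o["tcp_rot"]).as_matrix()
    y=np.degrees(np.arctan2(Rm[1,0],Rm[0,0])); print("t",round(o["time_s"],2),"pos",o["ee_pos"].round(4),"yaw",y.round(2),"F",o["force"].round(1),"gap",round(o["finger_gap"],4))
    print("shift mm",(Rm.T@(np.array(p)-o["ee_pos"])*1000).round(1),"spin",round((y-yaw),1))
E
python3 -c "
from h import *
need([.5645,.0445,.28],131)"
```

```text
t 1.43 pos [ 0.3842 -0.2469  0.278 ] yaw 85.84 F [ 1.3 -0.2 -0.4] gap 0.085
shift mm [303.7 158.7  -2. ] spin -45.2
```

move_arm(
  series=[
    {"fingers":85,"translation":[304,159,-2],"spin":-7},
    {"fingers":85,"translation":[304,159,-2],"spin":-14},
    {"fingers":85,"translation":[304,159,-2],"spin":-21},
    {"fingers":85,"translation":[304,159,-2],"spin":-28},
    {"fingers":85,"translation":[304,159,-2],"spin":-35},
    {"fingers":85,"translation":[304,159,-2],"spin":-42},
    {"fingers":85,"translation":[304,159,-2],"spin":-45},
    {"fingers":85,"translation":[304,159,-2],"spin":-45},
    {"fingers":85,"translation":[304,159,-2],"spin":-45},
    {"fingers":85,"translation":[304,159,-2],"spin":-45},
  ],
)

```text
time_s: 2.27
ee_pos: [0.5667, 0.0442, 0.2792]
tcp_rot: [0.417, 0.909, 0.0, -0.0]
force: [0.1, 0.6, -0.3]
finger_gap: 0.0852
```

```bash
python3 - <<'E'
from h import *
o=ctrl.get_obs(); im=ctrl.camera("wrist"); cv2.imwrite("pics/c.png",im)
for l,z in (("knob_axis",.118),("lock_ring",.1),("regulator",0),("needle_tip",.07),("band_mid",.07)):
    for r in ctrl.place_of("wrist",l)[:2]: print(l,r["conf"],r["centre"],at_z("wrist",r["centre"],z,o).round(4))
r=ctrl.regions_of("wrist","knob_lift")
for q in r[:2]:
    c,rad=cv2.minEnclosingCircle(np.argwhere(q["region"])[:,::-1].astype(np.float32)); print("kn",q["conf"],q["centre"],c,rad)
need([.5645,.0445,.28],131)
E
```

```text
regulator 0.65 [324.8, 160.2] [0.5696 0.0467 0.    ]
kn 0.7 [325.2, 187.6] (322.91339111328125, 184.38845825195312) 32.629573822021484
kn 0.48 [138.9, 389.5] (139.5, 387.5) 19.300357818603516
t 2.62 pos [0.5655 0.0407 0.2799] yaw 130.42 F [-0.2 -0.3 -0.3] gap 0.0849
shift mm [ 3.5  1.7 -0.1] spin -0.6
```

View pics/c.png

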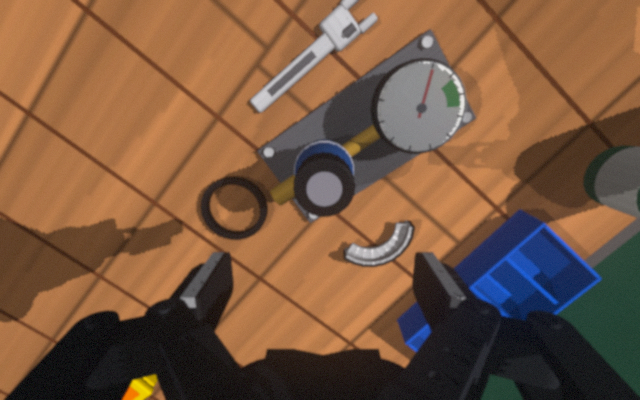

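```bash
cat >> h.py <<'E'
def gauge(im,o,c,half=50,z=.075,cam="wrist"):
    x0,y0=int(c[0])-half,max(0,int(c[1])-half); s=im[y0:int(c[1])+half,x0:x0+2*half].astype(int); b,g,r=s[...,0],s[...,1],s[...,2]
    f=lambda m: np.array([at_z(cam,(x+x0,y+y0),z,o)[:2] for y,x in np.argwhere(m)])
    return f((r>g*1.7)&(r>b*1.5)&(r>80)), f((g>r*1.3)&(g>b*1.3))
def ang(p): return np.degrees(np.arctan2(p[1],p[0]))
E
python3 - <<'E'
from h import *
need([.5645,.0445,.28],131)
o=ctrl.get_obs(); im=ctrl.camera("wrist"); o2=ctrl.get_obs(); print(o2["ee_pos"])
k=at_z("wrist",[324.5,187.5],.136,o); print("knob",k)
pv=at_z("wrist",[420.5,106.5],.075,o)[:2]
re,gr=gauge(im,o,(420,106),46)
print(len(re),len(gr),pv)
m=re.mean(0); u,s,vt=np.linalg.svd(re-m); d=vt[0]*np.sign(vt[0]@(m-pv)); print("needle dir",ang(d),ang(m-pv),"extents",((re-pv)@d).min(),((re-pv)@d).max())
a=[ang(p-pv) for p in gr]; print("green",np.percentile(a,[2,50,98]),ang(gr.mean(0)-pv))
print("reg dir",ang(pv-k[:2]),np.hypot(*(pv-k[:2])))
cv2.imwrite("pics/d.png",cv2.resize(im[50:230,230:490],None,fx=3,fy=3,interpolation=cv2.INTER_CUBIC))
E
```

```text
t 2.62 pos [0.5655 0.0407 0.2799] yaw 130.42 F [-0.2 -0.3 -0.3] gap 0.0849
shift mm [ 3.5  1.7 -0.1] spin -0.6
[0.56557332 0.04089308 0.2799137 ]
knob [0.56735993 0.04270616 0.136     ]
0 258 [0.59750716 0.15865713]<stdin>:8: RuntimeWarning: Mean of empty slice.
  ret = ret.dtype.type(ret / rcount)
Traceback (most recent call last):
numpy.linalg.LinAlgError: 1-dimensional array given. Array must be at least two-dimensional
```

```bash
cat >> h.py <<'E'
def needle(im,o,c,half=46,z=.075,cam="wrist"):
    pv=at_z(cam,c,z,o)[:2]
    x0,y0=int(c[0])-half,max(0,int(c[1])-half); s=im[y0:int(c[1])+half,x0:x0+2*half].astype(float); b,g,r=s[...,0],s[...,1],s[...,2]
    f=lambda m: (lambda q:q[np.hypot(*(q-pv).T)<.042])(np.array([at_z(cam,(x+x0,y+y0),z,o)[:2] for y,x in np.argwhere(m)]))
    re=f((r>g*1.3)&(g<b*1.35)&(r>70)); gr=f((g>r*1.3)&(g>b*1.3))
    m=re.mean(0); d=np.linalg.svd(re-m)[2][0]; d=d*np.sign(d@(m-pv)); e=(re-pv)@d
    a=np.array([ang(p-pv) for p in gr])
    print("pv",pv.round(4),"n",len(re),len(gr),"needle",ang(d).round(1),ang(m-pv).round(1),"ext",e.min().round(4),e.max().round(4),"off",((re-pv)@[-d[1],d[0]]).mean().round(4),"green",np.percentile(a,[2,50,98]).round(1),ang(gr.mean(0)-pv).round(1))
E
python3 - <<'E'
from h import *
o=ctrl.get_obs(); im=ctrl.camera("wrist")
needle(im,o,(420.5,106.5))
cv2.imwrite("pics/d.png",cv2.resize(im[50:230,230:490],None,fx=3,fy=3,interpolation=cv2.INTER_CUBIC))
need([.566,.0435,.122],131)
E
```

```text
pv [0.5976 0.1588] n 102 258 needle 119.5 111.3 ext -0.007 0.0384 off -0.0029 green [46.7 64.5 81.9] 64.6
t 2.72 pos [0.5657 0.0411 0.2799] yaw 130.44 F [ 0.7 -0.1  0.5] gap 0.0849
shift mm [  1.7   1.8 157.9] spin -0.6
```

View pics/d.png

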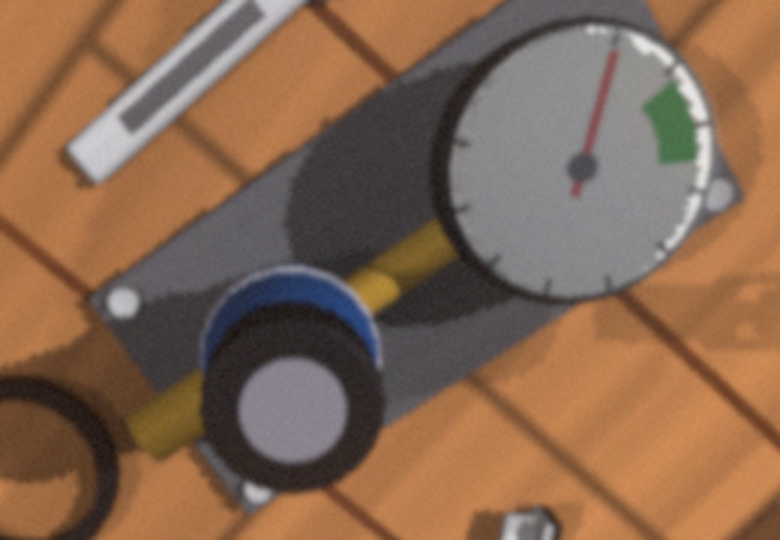

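```bash
python3 - <<'E'
from h import *
o=ctrl.get_obs(); im=ctrl.camera("wrist")
needle(im,o,(424,106)); needle(im,o,(424,106),z=.07)
k=at_z("wrist",[328,186.7],.136,o); print(k)
need([*k[:2],.2],131)
E
```

```text
pv [0.6    0.1617] n 103 260 needle 119.8 121.3 ext -0.0082 0.0373 off 0.0005 green [46.5 66.3 85.8] 66.3
pv [0.6012 0.1626] n 103 260 needle 119.8 121.3 ext -0.0083 0.0378 off 0.0005 green [46.5 66.3 85.8] 66.3
[0.56943304 0.0456691  0.136     ]
t 2.77 pos [0.5657 0.0412 0.2799] yaw 130.46 F [ 0.2 -0.8 -0. ] gap 0.0848
shift mm [ 1.   5.7 79.9] spin -0.5
```

move_arm(
  series=[
    {"fingers":85,"translation":[1,6,40],"spin":0},
    {"fingers":85,"translation":[1,6,80],"spin":0},
    {"fingers":85,"translation":[1,6,100],"spin":0},
    {"fingers":85,"translation":[1,6,100],"spin":0},
    {"fingers":85,"translation":[1,6,100],"spin":0},
    {"fingers":85,"translation":[1,6,100],"spin":0},
  ],
)

```text
time_s: 3.27
ee_pos: [0.5705, 0.0463, 0.1812]
tcp_rot: [0.419, 0.908, 0.0, 0.001]
force: [0.2, -0.2, 0.2]
finger_gap: 0.085
```

```bash
python3 - <<'E'
from h import *
o=ctrl.get_obs(); im=ctrl.camera("wrist"); cv2.imwrite("pics/e.png",im)
print(o["ee_pos"],ctrl.get_obs()["ee_pos"])
g=cv2.cvtColor(im,cv2.COLOR_BGR2GRAY)
r=ctrl.regions_of("wrist","knob_lift")
for q in r[:2]:
    x,y,w,h=cv2.boundingRect(q["region"].astype(np.uint8)); print(q["conf"],x,y,w,h)
E
```

```text
[0.57049959 0.04634616 0.18119088] [0.57055344 0.0463839  0.18147289]
0.83 272 174 92 97
```

View pics/e.png

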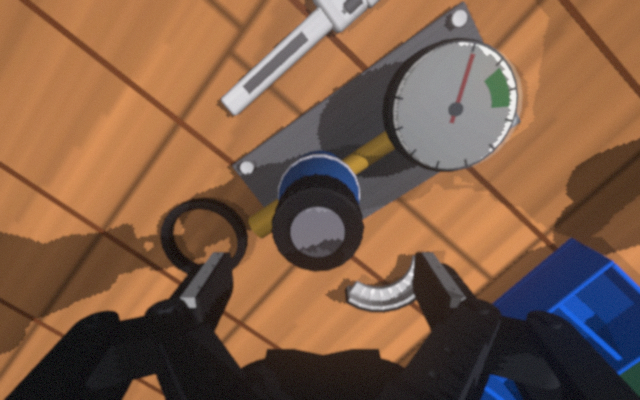

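```bash
python3 - <<'E'
from h import *
o=ctrl.get_obs()
k=at_z("wrist",[318.5,231.5],.136,o); print(k)
needle(cv2.imread("pics/e.png"),o,(456,108),60)
need([*k[:2],.122],131)
E
```

```text
[0.56922194 0.04580166 0.136     ]
pv [0.5989 0.1623] n 227 572 needle 119.7 120.6 ext -0.01 0.036 off 0.0003 green [44.  64.9 85.2] 64.8
t 3.37 pos [0.5705 0.0464 0.1815] yaw 130.51 F [ 1.  -0.3  0.3] gap 0.0853
shift mm [ 0.5 -1.5 59.5] spin -0.5
```

move_arm(
  series=[
    {"fingers":85,"translation":[0.5,-1.5,30],"spin":0},
    {"fingers":85,"translation":[0.5,-1.5,50],"spin":0},
    {"fingers":85,"translation":[0.5,-1.5,59],"spin":0},
    {"fingers":85,"translation":[0.5,-1.5,59],"spin":0},
    {"fingers":85,"translation":[0.5,-1.5,59],"spin":0},
  ],
)

```text
time_s: 3.78
ee_pos: [0.5688, 0.0459, 0.1216]
tcp_rot: [0.419, 0.908, 0.0, 0.0]
force: [0.6, 0.1, 0.0]
finger_gap: 0.0851
```

move_arm(
  series=[
    {"fingers":50,"translation":[0,0,0],"spin":0},
    {"fingers":50,"translation":[0,0,0],"spin":0},
    {"fingers":50,"translation":[0,0,0],"spin":0},
    {"fingers":50,"translation":[0,0,0],"spin":0},
    {"fingers":50,"translation":[0,0,0],"spin":0},
    {"fingers":50,"translation":[0,0,0],"spin":0},
    {"fingers":50,"translation":[0,0,0],"spin":0},
    {"fingers":50,"translation":[0,0,0],"spin":0},
  ],
  grip_force=30,
)

```text
time_s: 4.45
ee_pos: [0.5678, 0.0451, 0.1222]
tcp_rot: [0.418, 0.908, -0.001, 0.0]
force: [-7.1, -6.9, 12.2]
finger_gap: 0.0554
```

```bash
python3 -c "
from h import *
need([.5692,.0458,.122],131); print(ctrl.get_obs()['moment'])"
```

```text
t 4.45 pos [0.5678 0.0451 0.1222] yaw 130.54 F [-7.1 -6.9 12.2] gap 0.0554
shift mm [-0.4  1.5  0.2] spin -0.5
[-1.20922732  1.35392186  0.01899955]
```

move_arm(
  series=[
    {"fingers":50,"translation":[0,-1.2,-1],"spin":0},
    {"fingers":50,"translation":[0,-1.2,-2],"spin":0},
    {"fingers":50,"translation":[0,-1.2,-3],"spin":0},
    {"fingers":50,"translation":[0,-1.2,-4],"spin":0},
    {"fingers":50,"translation":[0,-1.2,-5],"spin":0},
    {"fingers":50,"translation":[0,-1.2,-5],"spin":0},
  ],
)

```text
time_s: 4.95
ee_pos: [0.5676, 0.0451, 0.1258]
tcp_rot: [0.418, 0.908, -0.0, 0.0]
force: [1.2, -2.7, -2.0]
finger_gap: 0.0551
```

move_arm(
  series=[
    {"fingers":50,"translation":[0,0,-1],"spin":0},
    {"fingers":50,"translation":[0,0,-2],"spin":0},
    {"fingers":50,"translation":[0,0,-3],"spin":0},
    {"fingers":50,"translation":[0,0,-3.5],"spin":0},
    {"fingers":50,"translation":[0,0,-3.5],"spin":0},
  ],
)

```text
time_s: 5.37
ee_pos: [0.5676, 0.0451, 0.1293]
tcp_rot: [0.419, 0.908, 0.0, 0.0]
force: [2.8, -2.3, -2.9]
finger_gap: 0.0549
```

```bash
python3 - <<'E'
from h import *
o=ctrl.get_obs(); im=ctrl.camera("wrist"); 
s=ctrl.camera("scene"); 
need([.5692,.0458,.122],131); print(o['moment'])
a=cv2.resize(s[180:270,290:410],(800,600),interpolation=cv2.INTER_CUBIC)
cv2.imwrite("pics/f.png",np.hstack([cv2.resize(a,(400,300)),cv2.resize(im,(400,300))]))
E
```

```text
t 5.47 pos [0.5675 0.0451 0.1293] yaw 130.52 F [ 2.9 -2.7 -2. ] gap 0.0548
shift mm [-0.6  1.7  7.3] spin -0.5
[-0.4625732  -0.43116134  0.02893843]
```

View pics/f.png

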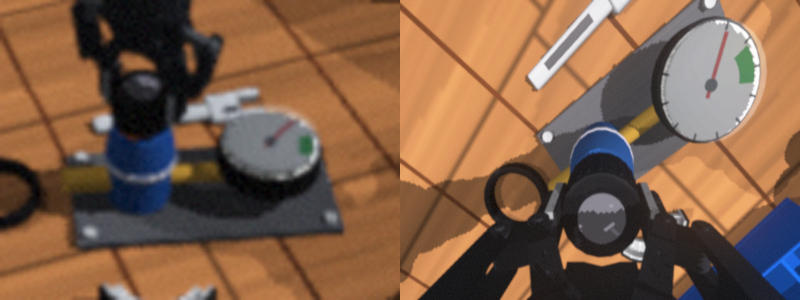

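move_arm(
  series=[
    {"fingers":50,"translation":[0,0,-0.7],"spin":0},
    {"fingers":50,"translation":[0,0,-1.4],"spin":0},
    {"fingers":50,"translation":[0,0,-1.4],"spin":0},
    {"fingers":50,"translation":[0,0,-1.4],"spin":2},
    {"fingers":50,"translation":[0,0,-1.4],"spin":4},
    {"fingers":50,"translation":[0,0,-1.4],"spin":6},
    {"fingers":50,"translation":[0,0,-1.4],"spin":6},
  ],
)

```text
time_s: 6.05
ee_pos: [0.5675, 0.0451, 0.1307]
tcp_rot: [0.466, 0.885, 0.0, 0.0]
force: [3.9, -3.2, -2.7]
finger_gap: 0.0553
```

```bash
python3 -c "
from h import *
need([.5692,.0458,.122],131); print(ctrl.get_obs()['moment'])"
```

```text
t 6.05 pos [0.5675 0.0451 0.1307] yaw 124.42 F [ 3.9 -3.2 -2.7] gap 0.0553
shift mm [-0.4  1.8  8.7] spin -6.6
[-0.51318431 -0.64996248 -0.01081018]
```

move_arm(
  series=[
    {"fingers":50,"translation":[0,0,0],"spin":3},
    {"fingers":50,"translation":[0,0,0],"spin":6},
    {"fingers":50,"translation":[0,0,0],"spin":9},
    {"fingers":50,"translation":[0,0,0],"spin":12},
  ],
)

```text
time_s: 6.38
ee_pos: [0.5675, 0.0451, 0.1307]
tcp_rot: [0.556, 0.831, 0.0, 0.0]
force: [4.9, -3.9, -2.6]
finger_gap: 0.055
```

```bash
python3 -c "
from h import *
need([.5692,.0458,.122],131); print(ctrl.get_obs()['moment'])"
```

```text
t 6.38 pos [0.5675 0.0451 0.1307] yaw 112.44 F [ 4.9 -3.9 -2.6] gap 0.055
shift mm [0.  1.8 8.7] spin -18.6
[-0.47612302 -0.66782857  0.09861739]
```

move_arm(
  series=[
    {"fingers":50,"translation":[0,0,0],"spin":3},
    {"fingers":50,"translation":[0,0,0],"spin":6},
    {"fingers":50,"translation":[0,0,0],"spin":9},
  ],
)

```text
time_s: 6.63
ee_pos: [0.5676, 0.0451, 0.1307]
tcp_rot: [0.619, 0.785, 0.0, 0.0]
force: [3.2, -4.0, -2.3]
finger_gap: 0.0552
```

```bash
python3 - <<'E'
from h import *
o=ctrl.get_obs(); im=ctrl.camera("wrist"); cv2.imwrite("pics/g.png",im)
need([.5692,.0458,.122],131); print(o['moment'])
E
```

```text
t 6.68 pos [0.5675 0.0451 0.1307] yaw 103.23 F [ 3.7 -2.2 -2.5] gap 0.0551
shift mm [0.3 1.8 8.7] spin -27.8
[-0.46159969 -0.70874698  0.04461494]
```

View pics/g.png

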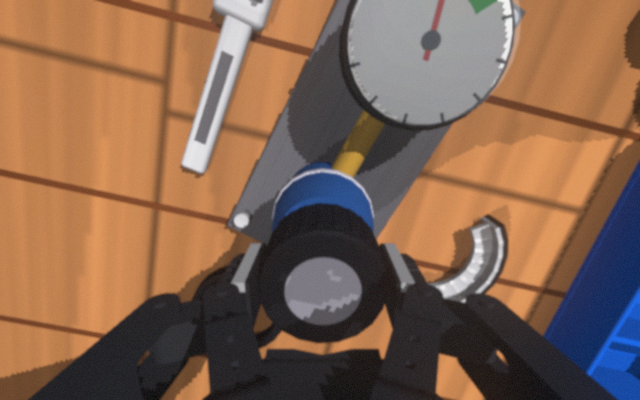

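```bash
python3 - <<'E'
from h import *
needle(cv2.imread("pics/g.png"),ctrl.get_obs(),(430.5,40.5),85)
E
```

```text
pv [0.5997 0.1613] n 217 174 needle 92.4 92.8 ext -0.0095 0.0192 off 0.0001 green [44.  48.  57.8] 48.7
```

move_arm(
  series=[
    {"fingers":50,"translation":[0,0,0],"spin":3},
    {"fingers":50,"translation":[0,0,0],"spin":6},
    {"fingers":50,"translation":[0,0,0],"spin":9},
    {"fingers":50,"translation":[0,0,0],"spin":11},
    {"fingers":50,"translation":[0,0,0],"spin":11},
    {"fingers":50,"translation":[0,0,1.5],"spin":11},
    {"fingers":50,"translation":[0,0,3],"spin":11},
    {"fingers":50,"translation":[0,0,3],"spin":11},
  ],
)

```text
time_s: 7.35
ee_pos: [0.5676, 0.0451, 0.1278]
tcp_rot: [0.691, 0.723, 0.0, 0.0]
force: [3.7, -2.4, 1.8]
finger_gap: 0.0553
```

```bash
python3 -c "
from h import *
need([.5692,.0458,.122],131); print(ctrl.get_obs()['moment'])"
```

```text
t 7.35 pos [0.5676 0.0451 0.1278] yaw 92.6 F [ 3.7 -2.4  1.8] gap 0.0553
shift mm [0.6 1.6 5.8] spin -38.4
[-0.46176695 -0.61662928  0.01133878]
```

move_arm(
  series=[
    {"fingers":50,"translation":[0,0,0.4],"spin":0},
    {"fingers":50,"translation":[0,0,0.4],"spin":0},
  ],
)

```text
time_s: 7.52
ee_pos: [0.5676, 0.0451, 0.1276]
tcp_rot: [0.691, 0.723, 0.0, 0.0]
force: [2.3, -2.4, 5.5]
finger_gap: 0.0548
```

move_arm(
  series=[
    {"fingers":50,"translation":[0,0,-1.2],"spin":0},
    {"fingers":50,"translation":[0,0,-2.0],"spin":0},
    {"fingers":50,"translation":[0,0,-2.0],"spin":3},
    {"fingers":50,"translation":[0,0,-2.0],"spin":3},
    {"fingers":50,"translation":[0,0,-1.0],"spin":3},
    {"fingers":50,"translation":[0,0,0],"spin":3},
    {"fingers":50,"translation":[0,0,0.4],"spin":3},
    {"fingers":50,"translation":[0,0,0.4],"spin":3},
  ],
)

```text
time_s: 8.18
ee_pos: [0.5676, 0.0451, 0.1268]
tcp_rot: [0.71, 0.704, 0.0, 0.0]
force: [3.8, -3.2, 1.3]
finger_gap: 0.0554
```

move_arm(
  series=[
    {"fingers":50,"translation":[0,0,0.3],"spin":0},
    {"fingers":50,"translation":[0,0,0.6],"spin":0},
    {"fingers":50,"translation":[0,0,0.6],"spin":0},
  ],
)

```text
time_s: 8.43
ee_pos: [0.5676, 0.0451, 0.1262]
tcp_rot: [0.71, 0.704, 0.0, 0.0]
force: [4.1, -3.2, 2.8]
finger_gap: 0.0551
```

move_arm(
  series=[
    {"fingers":50,"translation":[0,0,0.6],"spin":0},
    {"fingers":50,"translation":[0,0,1.2],"spin":0},
    {"fingers":50,"translation":[0,0,1.8],"spin":0},
    {"fingers":50,"translation":[0,0,2.4],"spin":0},
    {"fingers":50,"translation":[0,0,2.4],"spin":0},
  ],
)

```text
time_s: 8.85
ee_pos: [0.5675, 0.0451, 0.1237]
tcp_rot: [0.71, 0.704, 0.0, 0.0]
force: [4.5, -4.5, 1.9]
finger_gap: 0.0552
```

```bash
python3 -c "
from h import *
need([.5692,.0458,.122],131); print(ctrl.get_obs()['moment'])"
```

```text
t 8.85 pos [0.5675 0.0451 0.1237] yaw 89.53 F [ 4.5 -4.5  1.9] gap 0.0552
shift mm [0.7 1.7 1.7] spin -41.5
[-0.56711452 -0.70913308 -0.02215244]
```

move_arm(
  series=[
    {"fingers":50,"translation":[0,0,0.6],"spin":0},
    {"fingers":50,"translation":[0,0,1.2],"spin":0},
    {"fingers":50,"translation":[0,0,1.8],"spin":0},
    {"fingers":50,"translation":[0,0,2.2],"spin":0},
    {"fingers":50,"translation":[0,0,2.2],"spin":0},
  ],
)

```text
time_s: 9.27
ee_pos: [0.5676, 0.0451, 0.1223]
tcp_rot: [0.71, 0.704, 0.0, 0.0]
force: [0.9, -3.2, 10.8]
finger_gap: 0.0552
```

move_arm(
  series=[
    {"fingers":50,"translation":[0,0,0.3],"spin":0},
    {"fingers":50,"translation":[0,0,0.3],"spin":0},
  ],
)

```text
time_s: 9.43
ee_pos: [0.5676, 0.0451, 0.1222]
tcp_rot: [0.71, 0.704, 0.0, 0.0]
force: [0.8, -3.1, 13.6]
finger_gap: 0.0551
```

move_arm(
  series=[
    {"fingers":85,"translation":[0,0,0],"spin":0},
    {"fingers":85,"translation":[0,0,0],"spin":0},
    {"fingers":85,"translation":[0,0,0],"spin":0},
    {"fingers":85,"translation":[0,0,0],"spin":0},
    {"fingers":85,"translation":[0,0,0],"spin":0},
    {"fingers":85,"translation":[0,0,-15],"spin":0},
    {"fingers":85,"translation":[0,0,-35],"spin":0},
    {"fingers":85,"translation":[0,0,-60],"spin":0},
    {"fingers":85,"translation":[0,0,-60],"spin":0},
    {"fingers":85,"translation":[0,0,-60],"spin":0},
  ],
)

```text
time_s: 10.27
ee_pos: [0.5676, 0.0452, 0.1821]
tcp_rot: [0.71, 0.704, 0.001, 0.001]
force: [-0.7, -0.1, -0.3]
finger_gap: 0.085
```

```bash
python3 - <<'E'
from h import *
o=ctrl.get_obs(); im=ctrl.camera("wrist"); cv2.imwrite("pics/i.png",im)
need([.5692,.0458,.122],131); print(o['moment'])
E
```

```text
t 10.32 pos [0.5672 0.0452 0.1811] yaw 89.52 F [-0.5 -0.  -0.2] gap 0.0849
shift mm [ 0.6  2.  59.1] spin -41.5
[ 0.02213841 -0.0422745   0.03442308]
```

View pics/i.png

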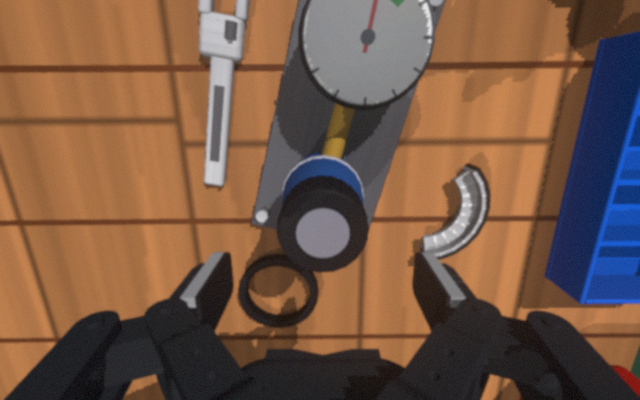

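move_arm(
  series=[
    {"fingers":85,"translation":[20,0,-40],"spin":0},
    {"fingers":85,"translation":[40,0,-80],"spin":0},
    {"fingers":85,"translation":[60,0,-100],"spin":0},
    {"fingers":85,"translation":[60,0,-100],"spin":0},
    {"fingers":85,"translation":[60,0,-100],"spin":0},
    {"fingers":85,"translation":[60,0,-100],"spin":0},
  ],
)

```text
time_s: 10.82
ee_pos: [0.5673, 0.105, 0.2796]
tcp_rot: [0.71, 0.704, -0.001, -0.001]
force: [0.0, -0.6, -0.5]
finger_gap: 0.0848
```

```bash
python3 - <<'E'
from h import *
o=ctrl.get_obs(); im=ctrl.camera("wrist")
K=ctrl.calibration("wrist"); T=np.eye(4); T[:3,:3]=R.from_quat(o["tcp_rot"]).as_matrix(); T[:3,3]=o["ee_pos"]
M=np.linalg.inv(T@np.array(K["mount"]))
px=cv2.projectPoints(np.array([[.5995,.162,.075]]),cv2.Rodrigues(M[:3,:3])[0],M[:3,3],np.array(K["camera_matrix"]),np.array(K["dist"]))[0][0,0]; print(px)
needle(im,o,px,55)
x,y=map(int,px); x-=55; y=max(0,y-55)
cv2.imwrite("pics/j.png",cv2.resize(im[y:y+190,x-60:x+170],None,fx=3,fy=3,interpolation=cv2.INTER_CUBIC))
E
```

```text
[352.88150537 119.06019612]
pv [0.5995 0.162 ] n 92 206 needle 78.7 77.0 ext -0.008 0.0376 off -0.0006 green [45.7 60.1 83.3] 60.6
```

View pics/j.png

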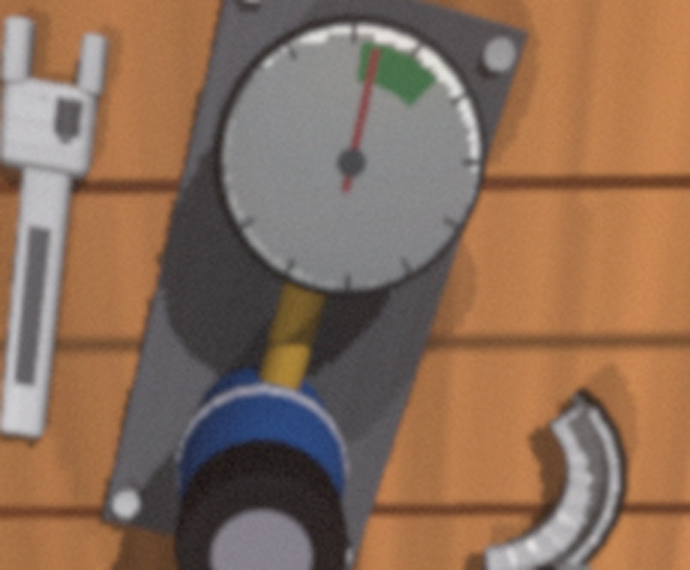

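```bash
python3 -c "
from rig import ctrl
print(ctrl.get_obs()['time_s'],ctrl.close_job())"
```

```text
the job is handed in; nothing more can be done
10.8667 None
```

The regulator is set: its needle is in the green band, the knob is down and locked, and I handed the job in at 10.9 s.

- **What I did:** I gripped the knob at 30 N, lifted it about 8.5 mm, and turned it clockwise. At about 38° it met a tooth, at about 5.5 N. I lifted it off, turned 3° more, and it dropped into a notch at about 41° (0.72 rad). I then pushed it home, let go and backed away.
- **Knob seating:** it came to rest on a hard stop with the tool at z = 0.1222 m and 13.6 N, which is the same height as when I first gripped it at home. That height is the only evidence that the knob is fully down; I did not test the lock by trying to turn it.
- **Needle:** the last picture, taken after letting go, shows the red needle inside the green band, about 5–7° in from its lower edge. It points at 78.7°, and the band runs from about 45° to 84–85°.
- **Forces:** no reading passed about 16 N, including on the tooth and at the stop.
- **Rest of the bench:** the arm met no contact force except at the knob. The spanner and the nearby brake shoe looked undisturbed in the later pictures, but I did not measure whether they had moved.
- **Disagreement between measurements:** two camera estimates of the knob's position differed by about 4 mm. I used the closer wrist view, which left only a small sideways force at the grip.

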